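# Close a carton in the lever press

### The job

Slide the carton along the feed bed of the hand press until it rests against the end stop under the ram, then pull the press's lever all the way down so that the ram pushes the carton's lid fully shut, and hold it there for a second. Ease the lever slowly back up to its rest, taking a good three seconds and never letting it spring up on its own, and leave the closed carton where it is, without disturbing the steel bucket and the two closed cartons standing nearby.

Things in the scene. Friction and masses are not known exactly. Their poses are not given: they have to be found in the camera images.
- press: Grey bench press, fixed to the table. Origin: on the table below the ram's axis; x away from the robot, y left, z up. Its column (60 mm wide in y, 210 mm high) stands at x = 82 to 128 mm; its head overhangs the bed at x = -33 to 125, y = -25 to 25, z = 135 to 205 mm. The lever is on the +y side.
- seat (a point): Point on top of the grey feed bed, 12 mm above the table, below the ram's axis; axes as the press. The bed is 100 mm wide and runs along y from -245 to +105 mm between two aluminium guide strips 98 mm apart inside, 12 mm high. The carton is home when its base touches the end stop (its origin then is about 4 mm past this point in +y).
- stop (a point): Middle of the end stop's face, an aluminium bar across the bed at the press's y = +72 mm, 22 mm high above the bed.
- ram: Steel plate 75 x 75 x 12 mm on a rod below the press head, driven by the lever. Origin: centre of its underside, 93 mm above the table when the lever is up, 59.5 mm when fully down.
- carton: The yellow carton on the feed bed, to the right of the ram, between the guide strips: base 86 mm (x) x 136 mm (y) x 44 mm high. Origin: centre of its underside; axes nearly parallel to the press's. About 0.35 kg with its lid.
- lid (a joint): Height in m by which the carton's lift-off lid stands proud: 0 = fully shut (top 47 mm above the carton's origin), 0.008 to 0.012 at the start. The lid is 90 x 140 mm with a 20 mm skirt outside the base; it slides straight up and down with some 6 N of friction.
- lever (a joint): Angle in rad of the sprung press lever: 0 = up at rest (40 degrees above level), 1.05 = fully down at its stop (20 degrees below level). It points towards the robot (-x of the press); its spring returns it, needing about 3 N at the grip near the top and 14 N near the bottom.
- grip (a point): Middle of the lever's black grip, a bar 26 mm in diameter and 108 mm long lying along the press's y, 180 mm from the lever's hinge axis, with nothing above it. It turns with the lever; 286 mm above the table at rest, 108 mm when down.
- lever_hinge (a point): Point on the lever's hinge axis (which runs along the press's y) level with the middle of the grip, 170 mm above the table; does not move with the lever. Grip position in the press's frame from here: x = -180 mm cos(a), z = +180 mm sin(a) with a = 0.70 - lever.
- bucket: Bystander: steel bucket, 124 mm across, 115 mm high, on the table to the left. Origin: centre of its underside.
- full_low: Bystander: closed yellow carton 90 x 140 x 47 mm on the table to the right, off the press. Origin: centre of its underside.
- full_high: Bystander: a second closed carton, the same size, stacked on the first. Origin: centre of its underside.
Mind the look-alikes: they are no part of the job. Leave any green or white look-alike of the carton alone.

How it is judged:
By the outcome, as a careful person would: the job done as asked, in the order asked, and still so for the second after the job is handed in, with the robot touching nothing.
It also fails if it takes over 64 s, if anything falls off the work surface, if the arm or the gripper's body presses on something with over 40 N, if the wrist force passes 120 N, or if a joint passes its speed limit or range.

### The arm

A 6-joint arm with a two-finger parallel gripper is mounted at the origin on the work surface. World frame = base frame: x ahead of the robot, y to its left, z up, the work surface at z = 0. Lengths are in m, angles in degrees, forces in N, time in s.
With the tool pointing down it reaches from about 0.25 to 0.85 m from the base axis. Payload 12.5 kg.
Tool frame: the origin (TCP) lies on the centre line of the jaws, within the pads' length; the fingertips stand 17 mm ahead of it and the grasp point (between the pads) lies 2 mm behind it; z points along the fingers, y is the direction in which the jaws open and shut (so a half turn about z gives the same grasp; the last joint's range is limited). The gripper opens to 93 mm and grips with 3 to 60 N. Pads are 15 mm wide; open, the fingers measure 128 mm over their backs; the gripper's body (75 mm by 188 mm) begins 65 mm behind the grasp point.
Start: joints at [66.314, 20.094, 94.641, -0, 65.266, -4.847], TCP at [0.178, 0.521, 0.236] pointing down, gripper open.
Joint ranges: [-157.81, 157.81], [-45, 120.19], [0.68, 151.7], [-89.99, 269.99], [4.06, 180], [-164.3, 164.3]. Speed limits (degrees/s): [127.2, 127.2, 159.86, 180, 180, 180].

### API

Orientations are given as a 3x3 rotation matrix whose columns are the frame's x, y, z axes.
In Python, from rig import manip gives the robot as it stands.
- The arm moves only by the tool play_rows, never from a script. Its argument "series" is a list of rows, each a list of 7 numbers: the shift along the world's x, y, z in cm, then the turn, a rotation vector about the world's x, y, z in degrees, then the finger opening in cm, from 0 to 9.3. In form: [[x, y, z, ax, ay, az, jaw], ...]. A call has 1 to 10 rows; each row is the pose to reach, as a shift and turn from the pose measured when the call began; what a row does not reach only later rows make up. A row lasts 1/12 s, in which the tool goes at most 41.7 mm and 7.16 degrees, less where a joint would pass 70% of its speed; a pose out of reach is approached as far as the arm can. A call with a gripper value outside its range is refused whole. The fingers move at their own pace and stop on an object; "newtons" is the grip in N (left out, the last holds). Time passes only in rows, so rows that repeat a pose let the fingers close. It gives the time, the measured TCP pose, the force and the opening at its end, in the units of the state.
- manip.get_state(): the state, without advancing time (a new reading comes with each control period).
- manip.snapshot(name): name is "scene" or "side" or "wrist"; returns (picture, depth): 384x512x3 uint8, blue, green, red; 384x512 float32, m along the optical axis (not along the pixel's ray), 0 where there is no reading.
- manip.get_calibration(name): a dict with "camera_matrix" (3x3 intrinsics, pixels), "xyz" and "attitude" of the camera in the world. Camera axes: x right, y down, z forward; pixel columns grow to the right and rows downward; lengths in m; the calibration is good to about 2 mm. A picture is of the moment at which its call begins: read the wrist's pose just before it. get_calibration takes no time and is no camera call; for the wrist camera it gives the pose at the moment of the call.
- manip.job_done(): hands the job in, once; it reports no verdict.
The state is a dict: "time": time; "joints": joint angles; "joint_velocities": joint speeds; "joint_torque": joint torques, N m; "tcp_pos": TCP position; "eef_rot": TCP orientation; "contact_force": force on the tool from outside, world axes, zero at the start; "moment": the same for the moment, N m; "gripper_width": finger opening in m.
Only numpy, scipy, OpenCV 4.12 (cv2) and the standard library are available. Lean on these libraries where they do the work, as an engineer would, in place of code of your own. Each camera call takes 0.05 s, during which the arm holds its last target.

## Working session

There is one attempt and no reset: what is moved stays moved. The work goes in short steps, Python scripts to look and compute and a tool call to move; the robot and the scene stay as the last step left them, time stands still between calls to the robot, and variables do not carry over. Pictures are saved under pics/ and viewed, and the job is handed in when it is done.

Besides the shell and the picture viewer there is one more tool, called after "Emit:" as name(argument=value, ...), one argument or row to a line, values as JSON. play_rows: Moves the arm, as the interface text tells. Its arguments: {"type":"object","properties":{"series":{"type":"array","items":{"type":"array","items":{"type":"number"}}},"newtons":{"type":"number"}},"required":["series"]}

```bash
mkdir -p pics; cat > h.py <<'E'
import numpy as np,cv2
from rig import manip
def snap(n,f):
    c=manip.get_calibration(n); p,d=manip.snapshot(n); cv2.imwrite(f'pics/{f}.png',p); np.savez(f'pics/{f}.npz',p=p,d=d,K=c['camera_matrix'],t=c['xyz'],R=c['attitude']); return p,d,c
def cloud(f):
    z=np.load(f'pics/{f}.npz'); d=z['d'];K=z['K'];v,u=np.mgrid[:d.shape[0],:d.shape[1]]
    P=np.stack([(u-K[0,2])/K[0,0]*d,(v-K[1,2])/K[1,1]*d,d],-1)
    W=P@np.array(z['R']).T+z['t']; W[d==0]=np.nan; return W,z['p']
E
python3 - <<'E'
from h import *
print(manip.get_state())
for n in('scene','side','wrist'):
    p,d,c=snap(n,n+'0');print(n,c['xyz'],c['attitude'])
E
```

```text
{'time': 0.0, 'joints': array([ 6.63141989e+01,  2.01239885e+01,  9.46772648e+01, -1.82839181e-04,
        6.52657024e+01, -4.84768435e+00]), 'joint_velocities': array([-0.01512359,  0.06152211,  0.05961518,  0.00126331,  0.01697066,
       -0.07907165]), 'joint_torque': array([ 1.84832902e-04, -4.97329831e+01, -2.85250354e+01,  6.98985206e-02,
        2.58213608e-02, -1.06560374e-04]), 'tcp_pos': array([0.17744063, 0.5202435 , 0.23510267]), 'eef_rot': array([[-9.46435068e-01,  3.22893858e-01, -4.66795971e-04],
       [ 3.22894181e-01,  9.46434467e-01, -1.07132224e-03],
       [ 9.58684262e-05, -1.16466264e-03, -9.99999317e-01]]), 'contact_force': array([ 0.4806884 , -0.08722958, -0.03734638]), 'moment': array([ 0.01241215, -0.00563435, -0.01004831]), 'gripper_width': 0.09272137204272032}
scene [1.57153584 0.56383854 1.06588225] [[-0.47579419  0.50715648 -0.71861826]
 [ 0.87936283  0.29143552 -0.37654528]
 [ 0.0184635  -0.81108424 -0.58463788]]
side [-0.54660579 -1.17718106  1.20365066] [[ 0.75090558 -0.36990004  0.54709668]
 [-0.66026281 -0.40303003  0.63373481]
 [-0.01392214 -0.8371026  -0.54686874]]
wrist [0.10642933 0.5454006  0.38411508] [[ 3.22484997e-01  9.10941172e-01  2.57273410e-01]
 [ 9.46574367e-01 -3.10164689e-01 -8.82883562e-02]
 [-6.28371434e-04  2.72000085e-01 -9.62297022e-01]]
```

View pics/scene0.png

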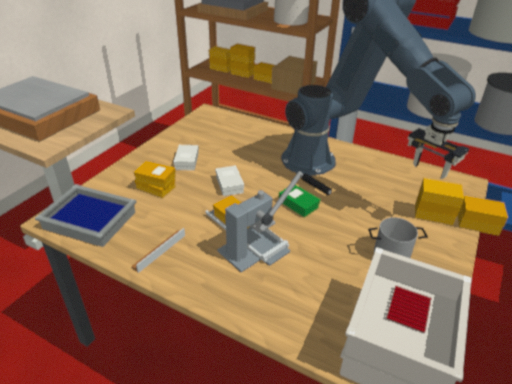

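View pics/side0.png

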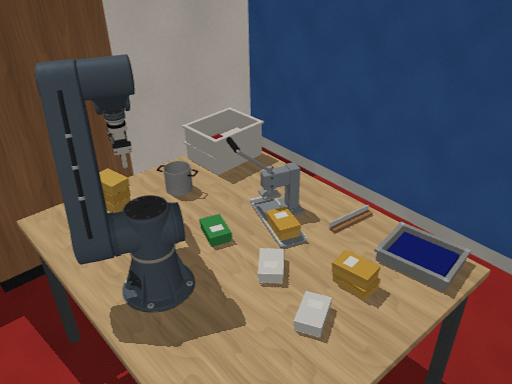

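View pics/wrist0.png

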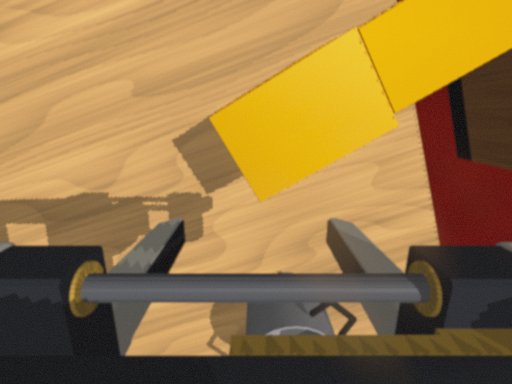

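The carton on the feed bed shows at scene (228,208) and side (282,224), between the strips. The look-alikes are a green one at side (215,230), white ones at (271,265) and (313,313), and the closed stack at (355,272). The bucket is at side (178,178). Next I'll enlarge a crop and get a top-down height map.

```bash
python3 - <<'E'
from h import *
p=cv2.imread('pics/side0.png');q=cv2.imread('pics/scene0.png')
a=cv2.resize(p[130:260,215:345],(400,400),interpolation=cv2.INTER_CUBIC);b=cv2.resize(q[160:290,190:340],(400,400),interpolation=cv2.INTER_CUBIC)
cv2.imwrite('pics/crop0.png',np.hstack([a,b]))
# top-down map
m=np.zeros((600,800,3),np.uint8);H=np.full((600,800),-1.)
for f in('scene0','side0'):
    W,c=cloud(f);W=W.reshape(-1,3);c=c.reshape(-1,3)
    ok=np.isfinite(W[:,0])&(W[:,2]>-.02)&(W[:,2]<.35);W=W[ok];c=c[ok]
    # x up, y left ; 1.25mm/px; x .25-.9? y -.5..0.5
    r=((0.95-W[:,0])/0.00125).astype(int);k=((0.5-W[:,1])/0.00125).astype(int)
    for i in np.where((r>=0)&(r<600)&(k>=0)&(k<800))[0]:
        if W[i,2]>H[r[i],k[i]]: H[r[i],k[i]]=W[i,2];m[r[i],k[i]]=c[i]
cv2.imwrite('pics/top0.png',m)
E
```

```text
(no output)
```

View pics/crop0.png

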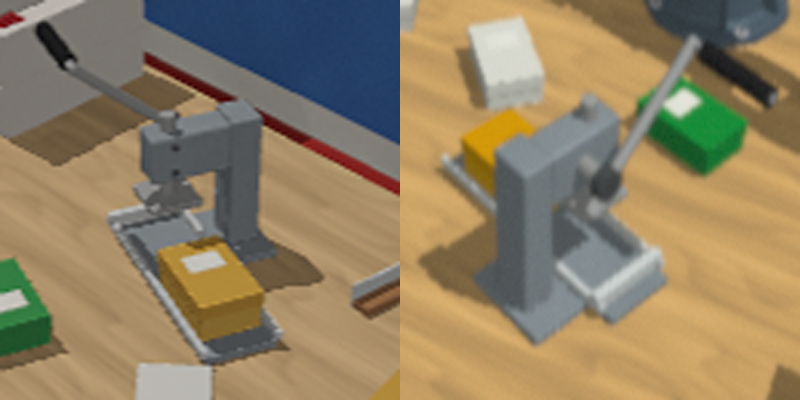

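View pics/top0.png

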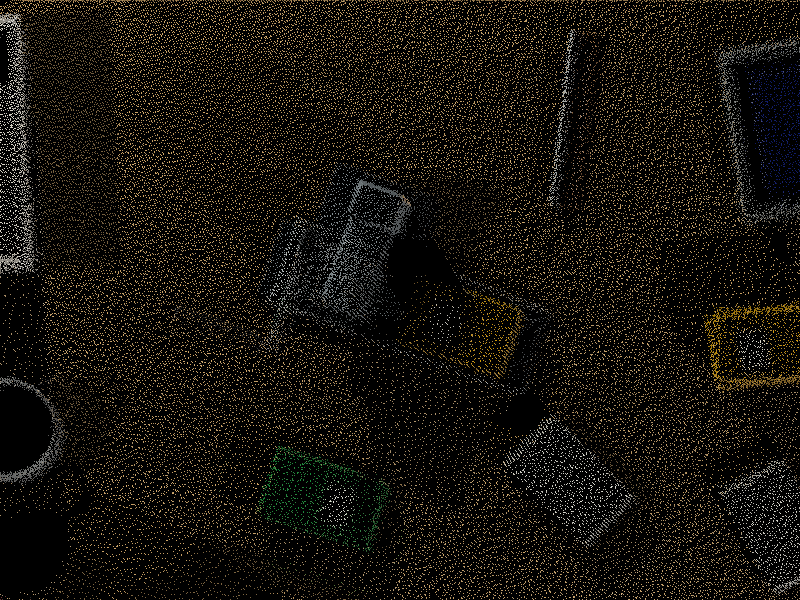

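The yellow carton between the strips is the one meant: crop left (210,290), next to the ram. Now fit the press pose and the carton pose from the depth.

```bash
cat >> h.py <<'E'
def pts(names,lo,hi):
    P=[];C=[]
    for f in names:
        W,c=cloud(f);W=W.reshape(-1,3);c=c.reshape(-1,3)
        ok=np.isfinite(W).all(1)&(W>lo).all(1)&(W<hi).all(1);P.append(W[ok]);C.append(c[ok])
    return np.vstack(P),np.vstack(C)
E
python3 - <<'E'
from h import *
def top(lo,hi,names,mask=None):
    P,C=pts(names,lo,hi)
    if mask: k=mask(C.astype(int));P=P[k]
    r=cv2.minAreaRect((P[:,:2]*1000).astype(np.float32));print(names,len(P),r,P.mean(0),np.percentile(P[:,2],[5,50,95]));return P
yel=lambda C:(C[:,2]-C[:,0]>60)
for n in(['scene0'],['side0']):
    print('table',np.percentile(pts(n,[.3,-.3,-.02],[.5,-.25,.02])[0][:,2],[5,50,95]))
    print('headtop');top([.5,-.1,.198],[.8,.15,.212],n)
    print('cart');top([.4,-.2,.02],[.65,.05,.09],n,yel)
    print('carttop');top([.4,-.2,.06],[.65,.05,.09],n,yel)
    print('stop');top([.5,.05,.028],[.72,.2,.04],n)
    print('grip')
    P=top([.25,-.05,.25],[.55,.25,.32],n,lambda C:C.max(1)<60); 
    print('full');top([.4,-.6,.085],[.65,-.35,.11],n,yel)
    print('bucket');top([.2,.38,.1],[.5,.6,.13],n)
    print('green');top([.25,.0,.03],[.43,.2,.09],n,lambda C:(C[:,1]-C[:,2]>30))
    print('white');top([.15,-.35,.02],[.45,-.1,.09],n)
E
```

```text
table [-0.00651168 -0.00213425  0.00231965]
headtop
['scene0'] 544 ((641.8827514648438, 59.302001953125), (88.59363555908203, 176.28704833984375), 51.13563537597656) [0.65183905 0.05315429 0.20456923] [0.19955618 0.2040636  0.20997703]
cart
['scene0'] 316 ((534.6342163085938, -102.58609008789062), (71.098388671875, 92.2160873413086), 71.0678482055664) [ 0.54474222 -0.11266364  0.05973953] [0.02742883 0.06564019 0.07105076]
carttop
['scene0'] 233 ((534.3429565429688, -103.56250762939453), (68.61091613769531, 92.40926361083984), 71.37853240966797) [ 0.53435774 -0.11117387  0.06679713] [0.06265538 0.066708   0.0712515 ]
stop
['scene0'] 134 ((653.4852294921875, 117.83781433105469), (44.56654357910156, 185.53009033203125), 52.46189498901367) [0.63816247 0.12502425 0.03251835] [0.02881612 0.03248588 0.03672163]
grip
['scene0'] 117 ((537.9896850585938, 211.56378173828125), (70.75664520263672, 22.541475296020508), 68.43760681152344) [0.53731413 0.20822184 0.29268227] [0.28426192 0.29411669 0.29838105]
full
['scene0'] 435 ((518.8024291992188, -456.5189208984375), (98.98686981201172, 144.07522
[... 1742 characters left out ...]
7036895751953, 144.7529296875), 7.380675792694092) [ 0.51219991 -0.46957994  0.09266598] [0.08738477 0.0928305  0.09697117]
bucket
['side0'] 185 ((408.86572265625, 483.4465637207031), (129.74041748046875, 178.2223358154297), 2.717498779296875) [0.40720165 0.4848051  0.10747864] [0.10056416 0.10734499 0.11534018]
green
['side0'] 466 ((321.8601989746094, 90.79133605957031), (148.12432861328125, 89.20479583740234), 71.76644897460938) [0.31779682 0.08565662 0.04456699] [0.034135   0.04518034 0.05055802]
white
['side0'] 759 ((345.0289001464844, -216.26315307617188), (149.7922821044922, 89.10233306884766), 45.161502838134766) [ 0.33763262 -0.22391064  0.04413393] [0.02874488 0.04563407 0.05029831]
```

Emit:
play_rows(
  series=[
    [2, -3, 2, 0, 0, -5, 9.3],
    [4, -7, 4, 0, 0, -11, 9.3],
    [6, -11, 6, 0, 0, -17, 9.3],
    [8, -15, 8, 0, 0, -23, 9.3],
    [10, -19, 10, 0, 0, -29, 9],
    [12, -22.5, 12, 0, 0, -35, 7],
    [14, -26, 13, 0, 0, -41, 6],
    [16, -29.5, 14, 0, 0, -47, 5],
    [18, -33, 15, 0, 0, -53, 4],
    [20, -36, 16, 0, 0, -59, 3],
  ],
)

```text
time: 0.98
tcp_pos: [0.3637, 0.1809, 0.3887]
eef_rot: [[-0.206, 0.979, -0.0], [0.979, 0.206, 0.0], [0.0, -0.0, -1.0]]
contact_force: [1.9, -0.1, -0.2]
gripper_width: 0.0614
```

Emit:
play_rows(
  series=[
    [2, -3, 0, 0, 0, -5, 3],
    [4, -6, 0, 0, 0, -10, 3],
    [6, -9, 0, 0, 0, -15, 3],
    [8, -12, 0, 0, 0, -20, 3],
    [10, -15, 0, 0, 0, -25, 3],
    [12, -18, 0, 0, 0, -30, 3],
    [14, -20, 0, 0, 0, -31, 3],
    [15, -21, 0, 0, 0, -31, 3],
    [15, -21, 0, 0, 0, -31, 3],
    [15, -21, 0, 0, 0, -31, 3],
  ],
)

```text
time: 1.82
tcp_pos: [0.5134, -0.0287, 0.3883]
eef_rot: [[0.327, 0.945, -0.001], [0.945, -0.327, 0.001], [0.0, -0.002, -1.0]]
contact_force: [0.2, 0.3, 0.2]
gripper_width: 0.0302
```

```bash
python3 - <<'E'
from h import *
s=manip.get_state();print(s['time'],s['tcp_pos'],s['eef_rot'],s['joints'])
p,d,c=snap('wrist','wrist1');print(c)
E
```

```text
1.8167 [ 0.51339873 -0.02870374  0.3883267 ] [[ 3.27144679e-01  9.44973212e-01 -1.40968351e-03]
 [ 9.44974231e-01 -3.27143914e-01  7.49569578e-04]
 [ 2.47153792e-04 -1.57733229e-03 -9.99998725e-01]] [-8.40408387e+00  9.70244700e+00  8.68172150e+01  3.08757784e-02
  8.35665175e+01  1.06879833e+01]
{'camera_matrix': array([[275.09742932,   0.        , 255.29349885],
       [  0.        , 275.09742932, 188.72596993],
       [  0.        ,   0.        ,   1.        ]]), 'xyz': array([0.53859611, 0.04307808, 0.53727074]), 'attitude': array([[ 0.94511883, -0.31419592, -0.08961764],
       [-0.32672475, -0.90983567, -0.25583197],
       [-0.00115597,  0.27107192, -0.9625584 ]])}
```

View pics/wrist1.png

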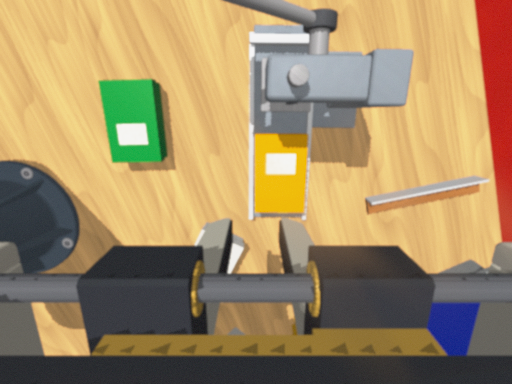

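The wrist view shows the carton at about (281,172) between strips at columns ~251 and ~309. The stop bar is at row ~38, the press head at (335,78) and the lever hub at (322,18).

```bash
python3 - <<'E'
from h import *
W,c=cloud('wrist1');c=c.astype(int)
def rect(m,nm):
    n,l,st,_=cv2.connectedComponentsWithStats(m.astype(np.uint8));k=1+np.argmax(st[1:,4]);m=l==k
    P=W[m];P=P[np.isfinite(P).all(1)]
    print(nm,st[k],cv2.minAreaRect((P[:,:2]*1000).astype(np.float32)),np.percentile(P[:,2],[5,50,95]));return P
z=W[...,2]
with np.errstate(all='ignore'):
    roi=np.zeros(z.shape,bool);roi[0:235,225:420]=1
    rect(roi&(z>.055)&(z<.085)&(c[...,2]-c[...,0]>80),'carton')
    rect(roi&(z>.195)&(z<.22),'head')
    rect(roi&(z>.026)&(z<.042)&(np.arange(384)[:,None]<60),'stop')
for r in (20,30,33,36,39,42,45,50):print(r,[np.round(W[r,u],3).tolist() for u in (256,270,285,298)])
for u in (245,248,250,252,254,256,260): print(u,[np.round(W[r,u],3).tolist() for r in(70,110,150,200,212)])
for r in (150,190,205,212,214,216,218): print(r,np.round([W[r,u] for u in(280,300,304,307,309,311,314)],3).tolist())
E
python3 -c "
import cv2;p=cv2.imread('pics/wrist1.png');cv2.imwrite('pics/w1c.png',cv2.resize(p[0:230,230:430],None,fx=2.6,fy=2.6,interpolation=2))"
```

```text
carton [ 255  134   53   79 3451] ((544.8573608398438, -71.7591781616211), (139.9846649169922, 88.9918441772461), 70.9153823852539) [0.06760933 0.06903299 0.07046014]
head [ 266   49  148   57 6731] ((637.4385375976562, 47.21338653564453), (58.60453414916992, 159.9737091064453), 70.8945083618164) [0.20216678 0.20525898 0.21064194]
stop [250  33  59  11 593] ((613.2901000976562, 140.42588806152344), (14.456748962402344, 96.3150405883789), 70.16607666015625) [0.02987403 0.03360059 0.03531638]
20 [[0.589, 0.186, 0.0], [0.612, 0.179, -0.002], [0.636, 0.17, 0.0], [0.613, 0.118, 0.2]]
30 [[0.583, 0.169, 0.011], [0.605, 0.161, 0.011], [0.629, 0.153, 0.013], [0.65, 0.145, 0.013]]
33 [[0.58, 0.16, 0.032], [0.604, 0.157, 0.01], [0.628, 0.149, 0.011], [0.649, 0.141, 0.013]]
36 [[0.578, 0.156, 0.033], [0.6, 0.148, 0.033], [0.623, 0.14, 0.034], [0.643, 0.133, 0.033]]
39 [[0.577, 0.151, 0.033], [0.598, 0.144, 0.034], [0.622, 0.136, 0.033], [0.642, 0.129, 0.033]]
42 [[0.575, 0.147, 0.034], [0.597, 0.14, 0.033], [0.621, 0.131, 0.033], [0.641, 0.124, 0.033]]
45 [[0.575, 0.147, 0.011], [0.598, 0.139, 
[... 1483 characters left out ...]
0.592, -0.172, -0.001]]
212 [[0.523, -0.137, 0.069], [0.557, -0.15, 0.067], [0.564, -0.152, 0.068], [0.574, -0.183, -0.001], [0.578, -0.183, 0.001], [0.582, -0.186, -0.001], [0.587, -0.187, 0.0]]
214 [[0.52, -0.163, 0.013], [0.558, -0.177, 0.013], [0.565, -0.175, 0.023], [0.573, -0.187, -0.001], [0.576, -0.188, -0.0], [0.58, -0.19, -0.001], [0.586, -0.191, 0.001]]
216 [[0.518, -0.169, 0.01], [0.557, -0.181, 0.011], [0.564, -0.179, 0.023], [0.571, -0.191, 0.001], [0.575, -0.192, 0.0], [0.579, -0.194, -0.0], [0.585, -0.195, 0.0]]
218 [[0.517, -0.177, -0.001], [0.556, -0.19, 0.0], [0.563, -0.182, 0.024], [0.57, -0.195, -0.001], [0.574, -0.197, -0.001], [0.578, -0.198, -0.0], [0.584, -0.2, 0.0]]
```

View pics/w1c.png

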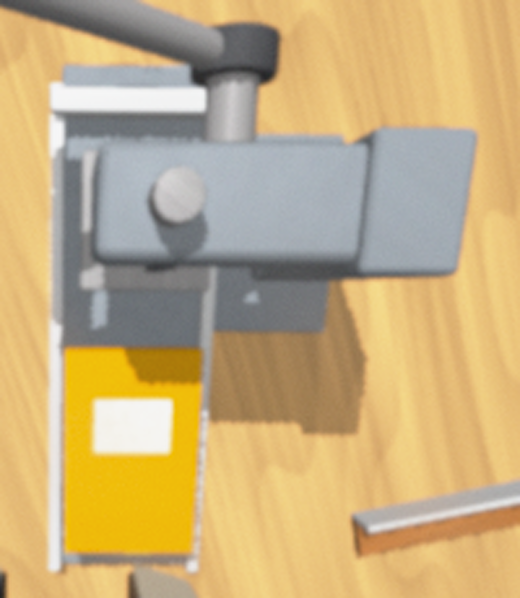

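Emit:
play_rows(
  series=[
    [0, -3, -1, 5.7, -2, 0, 3],
    [0, -6, -3, 11.4, -3.9, 0, 3],
    [0, -9, -6, 17, -5.9, 0, 3],
    [0, -12, -9.5, 22.7, -7.8, 0, 3],
    [0, -14, -13, 28.4, -9.8, 0, 3],
    [0, -14, -16.5, 28.4, -9.8, 0, 3],
    [0, -14, -20, 28.4, -9.8, 0, 3],
    [0, -14, -23.5, 28.4, -9.8, 0, 3],
    [0, -14, -26, 28.4, -9.8, 0, 3],
    [0, -14, -26, 28.4, -9.8, 0, 3],
  ],
)

```text
time: 2.7
tcp_pos: [0.5111, -0.1655, 0.125]
eef_rot: [[0.284, 0.946, 0.156], [0.817, -0.324, 0.478], [0.502, -0.008, -0.865]]
contact_force: [-0.5, 0.4, -1.5]
gripper_width: 0.0297
```

```bash
python3 - <<'E'
from h import *
p,d,c=snap('side','side2');cv2.imwrite('pics/s2c.png',cv2.resize(p[100:300,180:400],None,fx=2.6,fy=2.6,interpolation=2))
O=np.array([.5925,.0627]);t=manip.get_state()['tcp_pos'];dd=t[:2]-O;print(t,'press x',dd@[.945,-.327],'y',dd@[.327,.945])
E
```

```text
[ 0.51230276 -0.16632333  0.12779136] press x -0.0008957613243309875 y -0.2426515469678915
```

View pics/s2c.png

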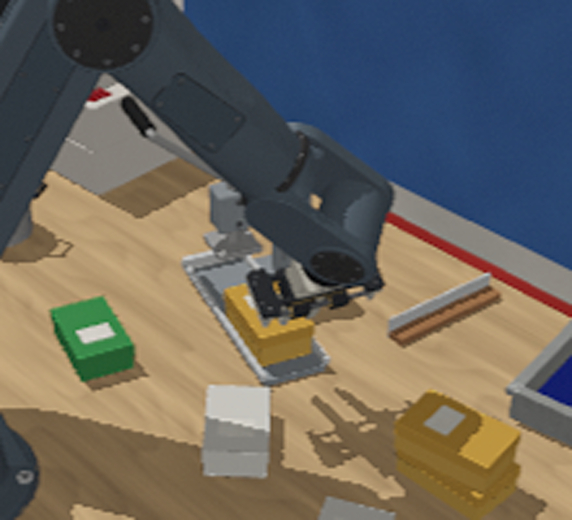

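The carton is still in place and the fingers are behind its end. Now lower them.

Emit:
play_rows(
  series=[
    [0, 0, -3, 0, 0, 0, 3],
    [0, 0, -6, 0, 0, 0, 3],
    [0, 0, -8, 0, 0, 0, 3],
    [0, 0, -8.5, 0, 0, 0, 3],
    [0, 0, -8.5, 0, 0, 0, 3],
    [0, 0, -8.5, 0, 0, 0, 3],
  ],
)

```text
time: 3.25
tcp_pos: [0.5133, -0.1665, 0.0449]
eef_rot: [[0.281, 0.946, 0.161], [0.818, -0.324, 0.475], [0.502, -0.002, -0.865]]
contact_force: [0.0, -0.3, 0.2]
gripper_width: 0.0297
```

```bash
python3 - <<'E'
from h import *
O=np.array([.5925,.0627]);t=manip.get_state()['tcp_pos'];dd=t[:2]-O;print(t,'press x',dd@[.945,-.327],'y',dd@[.327,.945])
snap('wrist','w2')
E
```

```text
[ 0.51334244 -0.16650996  0.04489825] press x 0.0001477606634531642 y -0.2424879302775686
```

View pics/w2.png

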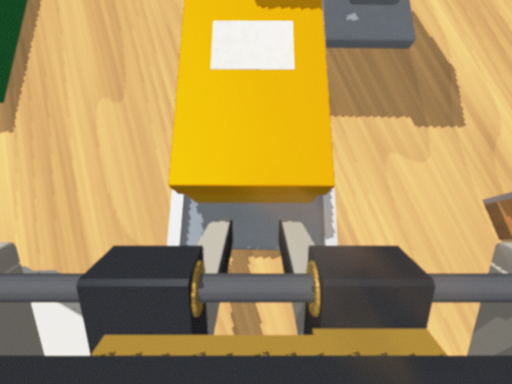

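The two fingertips (rows ~230, columns 215 and 300) are right behind the carton's end and centred on it. Pushing along the press's +y.

Emit:
play_rows(
  series=[
    [0.26, 0.76, -0.1, 0, 0, 0, 3],
    [0.52, 1.51, -0.1, 0, 0, 0, 3],
    [0.78, 2.27, -0.1, 0, 0, 0, 3],
    [1.05, 3.02, -0.1, 0, 0, 0, 3],
    [1.31, 3.78, -0.1, 0, 0, 0, 3],
    [1.57, 4.54, -0.1, 0, 0, 0, 3],
    [1.83, 5.29, -0.1, 0, 0, 0, 3],
    [2.09, 6.05, -0.1, 0, 0, 0, 3],
    [2.35, 6.8, -0.1, 0, 0, 0, 3],
    [2.62, 7.56, -0.1, 0, 0, 0, 3],
  ],
)

```text
time: 4.13
tcp_pos: [0.5404, -0.0908, 0.0449]
eef_rot: [[0.28, 0.946, 0.163], [0.819, -0.324, 0.474], [0.501, 0.001, -0.866]]
contact_force: [-2.0, -6.1, 5.4]
gripper_width: 0.0301
```

Emit:
play_rows(
  series=[
    [0.26, 0.76, 0, 0, 0, 0, 3],
    [0.52, 1.51, 0, 0, 0, 0, 3],
    [0.78, 2.27, 0, 0, 0, 0, 3],
    [1.05, 3.02, 0, 0, 0, 0, 3],
    [1.31, 3.78, 0, 0, 0, 0, 3],
    [1.5, 4.35, 0, 0, 0, 0, 3],
    [1.64, 4.73, 0, 0, 0, 0, 3],
    [1.7, 4.9, 0, 0, 0, 0, 3],
  ],
)

```text
time: 4.8
tcp_pos: [0.5577, -0.0412, 0.0451]
eef_rot: [[0.28, 0.946, 0.163], [0.819, -0.323, 0.474], [0.501, 0.001, -0.866]]
contact_force: [-1.9, -5.3, 4.3]
gripper_width: 0.0301
```

```bash
python3 - <<'E'
from h import *
O=np.array([.5925,.0627]);s=manip.get_state();t=s['tcp_pos'];dd=t[:2]-O;print(t,'press x',dd@[.945,-.327],'y',dd@[.327,.945],s['contact_force'])
snap('wrist','w3')
W,c=cloud('w3')
m=(c[...,2].astype(int)-c[...,0]>80);P=W[m];P=P[(P[:,2]>.055)&(P[:,2]<.085)];D=P[:,:2]-O
print(np.percentile(P[:,2],[5,50,95]),(D@[.327,.945]).min(),(D@[.945,-.327]).min(),(D@[.945,-.327]).max())
E
```

```text
[ 0.55770533 -0.04121818  0.04509312] press x 0.0011002800164648524 y -0.10958053900149407 [-1.85646709 -5.33494423  4.31826216]
[0.06803269 0.06920554 0.07019603] -0.09534770548970936 -0.04770320710531959 0.1273239613869229
```

View pics/w3.png

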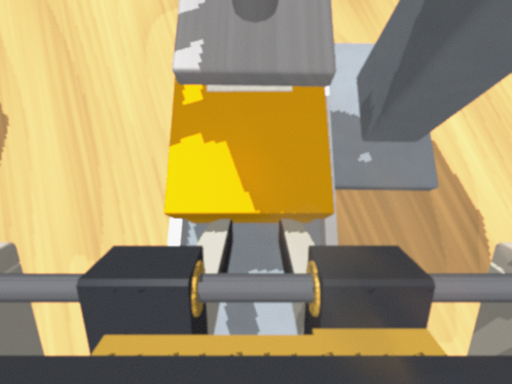

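The lid trails at y = -95 mm and should end at about -66, so 29 mm remain. The lid is still proud and clears the ram. I'll go slowly now.

Emit:
play_rows(
  series=[
    [0.16, 0.47, 0, 0, 0, 0, 3],
    [0.33, 0.95, 0, 0, 0, 0, 3],
    [0.49, 1.42, 0, 0, 0, 0, 3],
    [0.65, 1.89, 0, 0, 0, 0, 3],
    [0.75, 2.17, 0, 0, 0, 0, 3],
    [0.82, 2.36, 0, 0, 0, 0, 3],
    [0.86, 2.5, 0, 0, 0, 0, 3],
    [0.88, 2.55, 0, 0, 0, 0, 3],
  ],
)

```text
time: 5.52
tcp_pos: [0.5665, -0.0155, 0.045]
eef_rot: [[0.28, 0.946, 0.162], [0.819, -0.323, 0.474], [0.501, 0.001, -0.865]]
contact_force: [-1.7, -3.6, 2.5]
gripper_width: 0.0303
```

Emit:
play_rows(
  series=[
    [0.03, 0.1, 0, 0, 0, 0, 3],
    [0.07, 0.19, 0, 0, 0, 0, 3],
    [0.1, 0.28, 0, 0, 0, 0, 3],
    [0.1, 0.28, 0, 0, 0, 0, 3],
  ],
)

```text
time: 5.85
tcp_pos: [0.5673, -0.0133, 0.045]
eef_rot: [[0.279, 0.946, 0.162], [0.82, -0.323, 0.473], [0.5, 0.001, -0.866]]
contact_force: [-4.6, -9.9, 5.2]
gripper_width: 0.0301
```

Emit:
play_rows(
  series=[
    [0.03, 0.1, 0, 0, 0, 0, 3],
    [0.05, 0.14, 0, 0, 0, 0, 3],
    [0.05, 0.14, 0, 0, 0, 0, 3],
  ],
)

```text
time: 6.1
tcp_pos: [0.5674, -0.013, 0.045]
eef_rot: [[0.279, 0.946, 0.162], [0.821, -0.323, 0.471], [0.499, 0.001, -0.867]]
contact_force: [-9.3, -14.9, 8.6]
gripper_width: 0.0302
```

Force climbed from 5 N to 17 N with only 0.3 mm of travel, at TCP y = -79.7 mm against an expected -79. The carton is at the stop, so I'll back off and check.

Emit:
play_rows(
  series=[
    [-0.3, -0.95, 0, 0, 0, 0, 3],
    [-0.98, -2.84, 0, 0, 0, 0, 3],
    [-1.8, -5.2, 1, 0, 0, 0, 3],
    [-2.6, -7.6, 3.5, 0, 0, 0, 3],
    [-2.6, -8, 7, 0, 0, 0, 3.5],
    [-2.6, -8, 10.5, 0, 0, 0, 4],
    [-2.6, -8, 12, 0, 0, 0, 4],
    [-2.6, -8, 12, 0, 0, 0, 5],
  ],
)

```text
time: 6.77
tcp_pos: [0.5426, -0.0938, 0.1683]
eef_rot: [[0.277, 0.946, 0.167], [0.821, -0.323, 0.47], [0.498, 0.007, -0.867]]
contact_force: [0.4, 0.3, -0.2]
gripper_width: 0.0435
```

```bash
python3 - <<'E'
from h import *
O=np.array([.5925,.0627]);s=manip.get_state();t=s['tcp_pos'];print(t)
p,d,c0=snap('wrist','w4')
W,c=cloud('w4')
m=(c[...,2].astype(int)-c[...,0]>80);P=W[m];P=P[(P[:,2]>.055)&(P[:,2]<.085)];D=P[:,:2]-O
a=D@[.945,-.327];k=abs(a)<.06;b=D@[.327,.945]
print(np.percentile(P[k,2],[5,50,95]),np.percentile(b[k],[0,1]),a[k].min(),a[k].max())
for f in('scene',):
    p,d,_=snap(f,f+'4');cv2.imwrite('pics/c4.png',cv2.resize(p[150:290,190:350],None,fx=3,fy=3,interpolation=2))
E
```

```text
[ 0.54257581 -0.09377659  0.1683131 ]
[0.06143333 0.0691824  0.07030891] [-0.06653627 -0.06591285] -0.047901882000769135 0.04160083482283861
```

View pics/w4.png

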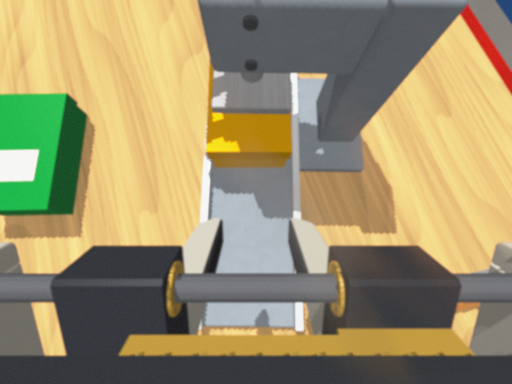

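View pics/c4.png

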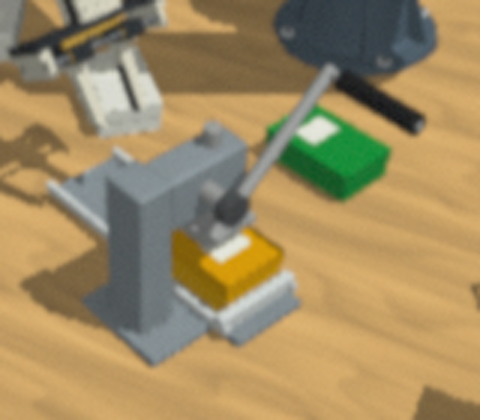

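Home is confirmed: the lid's trailing edge is at y = -66.5 mm (expected -66) and the lid is still proud. In the scene view the carton sits against the stop bar. Now locate the grip in the press frame.

```bash
python3 - <<'E'
from h import *
O=np.array([.5925,.0627])
for n in('scene0','side0','scene4'):
    P,C=pts([n],[.3,.0,.25],[.65,.35,.32]);C=C.astype(int)
    k=C.max(1)<70
    D=P[:,:2]-O;x=D@[.945,-.327];y=D@[.327,.945]
    print(n,'dark n',k.sum(),'x',np.percentile(x[k],[2,50,98]),'y',np.percentile(y[k],[0,2,50,98,100]),'z',np.percentile(P[k,2],[2,50,98]))
W,c=cloud('wrist1')
for v,u in((12,322),(19,322),(15,330),(35,319),(8,290),(3,270)):
    q=W[v,u];D=q[:2]-O;print((v,u),D@[.945,-.327],D@[.327,.945],q[2],c[v,u])
E
python3 -c "
import cv2,numpy as np;p=cv2.imread('pics/side0.png');q=cv2.imread('pics/scene0.png')
cv2.imwrite('pics/g.png',np.hstack([cv2.resize(p[130:200,220:300],(400,350)),cv2.resize(q[160:240,260:340],(350,350))]))"
```

```text
scene0 dark n 208 x [-0.11115096 -0.09768191 -0.09103185] y [0.0873325  0.09058267 0.14001007 0.19179819 0.19403029] z [0.28178158 0.29300604 0.29894477]
side0 dark n 84 x [-0.12004769 -0.11224686 -0.10096412] y [0.07686041 0.07864078 0.12556321 0.18275947 0.18511642] z [0.27846289 0.29409291 0.30134962]
scene4 dark n 188 x [-0.11073945 -0.09757637 -0.0910208 ] y [0.08842837 0.09034449 0.13981495 0.19145274 0.19465349] z [0.28336392 0.29339416 0.29932883]
(12, 322) 0.0295392934973358 0.07054953167804742 0.18795046297513862 [104 100  99]
(19, 322) 0.029674788433719027 0.06319980649872231 0.18945651449223522 [103 100  99]
(15, 330) 0.03868488895369611 0.06758811046620876 0.1879701597788465 [88 87 85]
(35, 319) 0.029159698842452376 0.04924999482886516 0.18061199395364463 [204 203 206]
(8, 290) -0.009141039565619945 0.06632208840941302 0.21367090301375707 [150 149 151]
(3, 270) -0.030702714999632452 0.06446112692300845 0.2329161060601399 [140 140 142]
```

View pics/g.png

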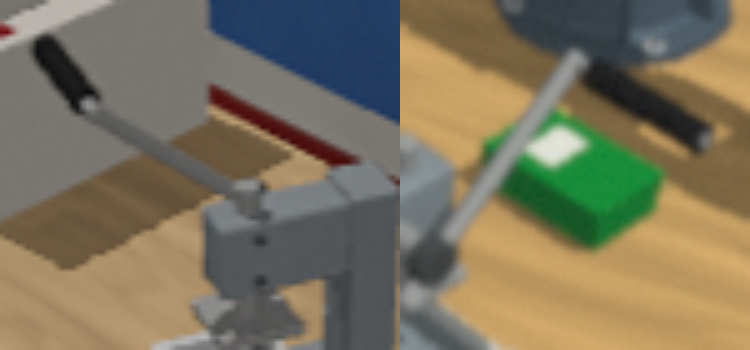

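Hinge x is about +30 mm (hub top) and the grip centre is about press (-106, +136, 286), which the cloud extents and the lever geometry support. I'll close the jaws and press the grip's top with the fingertips, following the arc down. First go over there, raised.

Emit:
play_rows(
  series=[
    [0, -1, 3.5, -5.7, 1.9, 0, 3],
    [0, -1, 7.5, -11.3, 3.9, 0, 1],
    [0, -1, 11.5, -17, 5.8, 0, 0],
    [0, 1, 15.5, -22.6, 7.8, 0, 0],
    [0, 4, 18.5, -28.3, 9.7, 0, 0],
    [0, 8, 19.2, -28.3, 9.7, 0, 0],
    [-0.2, 12, 19.2, -28.3, 9.7, 0, 0],
    [-0.3, 16, 19.2, -28.3, 9.7, 0, 0],
    [-0.4, 20, 19.2, -28.3, 9.7, 0, 0],
    [-0.4, 24, 19.2, -28.3, 9.7, 0, 0],
  ],
)

```text
time: 7.7
tcp_pos: [0.5363, 0.1493, 0.3546]
eef_rot: [[0.321, 0.947, -0.003], [0.947, -0.321, -0.0], [-0.001, -0.003, -1.0]]
contact_force: [0.8, -0.9, 0.5]
gripper_width: 0.0006
```

```bash
python3 - <<'E'
from h import *
O=np.array([.5925,.0627]);s=manip.get_state();print(s['time'],s['tcp_pos'],s['eef_rot'])
snap('wrist','w5');W,c=cloud('w5');c=c.astype(int)
with np.errstate(all='ignore'): k=(c.max(-1)<75)&(W[...,2]>.25)&(W[...,2]<.31)
P=W[k];D=P[:,:2]-O;x=D@[.945,-.327];y=D@[.327,.945]
print(k.sum(),np.percentile(x,[0,2,50,98,100]),np.percentile(y,[0,2,50,98,100]),np.percentile(P[:,2],[2,50,98]))
E
```

```text
7.7 [0.5363462  0.14931221 0.35456597] [[ 3.21436472e-01  9.46926147e-01 -3.07680214e-03]
 [ 9.46930100e-01 -3.21439249e-01 -4.41424410e-04]
 [-1.40700128e-03 -2.77162665e-03 -9.99995169e-01]]
3844 [-0.11752201 -0.11654185 -0.10586184 -0.09523289 -0.09460919] [0.08977532 0.09343381 0.15242026 0.19020527 0.19215465] [0.29186138 0.29728835 0.29952174]
```

View pics/w5.png

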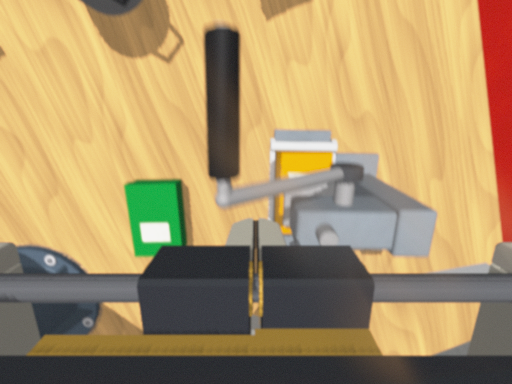

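The grip shows from (222,30) to (222,178): centre press (-106, 140), top 0.2995 m, as expected. Moving above it.

Emit:
play_rows(
  series=[
    [0.1, 3, 0, 0, 0, 0, 0],
    [0.1, 6, 0, 0, 0, 0, 0],
    [0.2, 8, 0, 0, 0, 0, 0],
    [0.2, 8.05, -1, 0, 0, 0, 0],
    [0.2, 8.05, -2, 0, 0, 0, 0],
    [0.2, 8.05, -2.6, 0, 0, 0, 0],
    [0.2, 8.05, -2.6, 0, 0, 0, 0],
    [0.2, 8.05, -2.6, 0, 0, 0, 0],
  ],
)

```text
time: 8.42
tcp_pos: [0.538, 0.2344, 0.3276]
eef_rot: [[0.319, 0.948, -0.005], [0.948, -0.319, 0.001], [-0.0, -0.005, -1.0]]
contact_force: [0.2, -0.2, 0.3]
gripper_width: 0.0006
```

Emit:
play_rows(
  series=[
    [0, 0, -0.6, 0, 0, 0, 0],
    [0, 0, -1.1, 0, 0, 0, 0],
    [-0.3, 0.1, -1.6, 0, 0, 0, 0],
    [-0.7, 0.25, -2.1, 0, 0, 0, 0],
    [-1.03, 0.36, -2.6, 0, 0, 0, 0],
    [-1.5, 0.5, -3.3, 0, 0, 0, 0],
    [-1.92, 0.66, -4.1, 0, 0, 0, 0],
  ],
)

```text
time: 9.0
tcp_pos: [0.5176, 0.2413, 0.2876]
eef_rot: [[0.32, 0.948, -0.006], [0.948, -0.32, 0.003], [0.001, -0.007, -1.0]]
contact_force: [-12.6, 2.2, 14.2]
gripper_width: 0.0003
```

```bash
python3 - <<'E'
from h import *
s=manip.get_state();print(s['time'],s['tcp_pos'],s['contact_force'])
p,d,_=snap('side','side6');cv2.imwrite('pics/s6.png',cv2.resize(p[80:280,160:340],None,fx=2.8,fy=2.8,interpolation=2))
E
```

```text
9.0 [0.51760111 0.24125292 0.28758615] [-12.58233782   2.20073693  14.18794611]
```

View pics/s6.png

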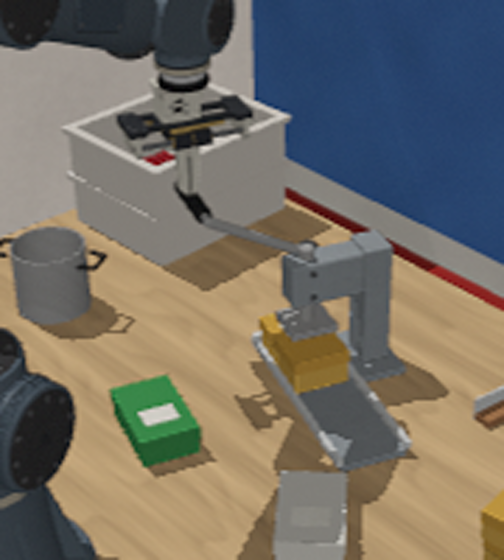

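The fingers press on the grip and the lever has begun to move. There's some inward load (-12.6 N in x), so I'll bias slightly outward and continue.

Emit:
play_rows(
  series=[
    [-0.55, 0.2, -0.85, 0, 0, 0, 0],
    [-0.9, 0.31, -1.65, 0, 0, 0, 0],
    [-1.2, 0.41, -2.5, 0, 0, 0, 0],
    [-1.47, 0.51, -3.35, 0, 0, 0, 0],
    [-1.7, 0.59, -4.2, 0, 0, 0, 0],
    [-1.9, 0.66, -5.1, 0, 0, 0, 0],
  ],
)

```text
time: 9.55
tcp_pos: [0.4957, 0.2491, 0.2351]
eef_rot: [[0.319, 0.948, -0.011], [0.948, -0.319, 0.005], [0.001, -0.012, -1.0]]
contact_force: [-13.6, 7.5, 11.5]
gripper_width: 0.0005
```

```bash
python3 - <<'E'
from h import *
s=manip.get_state();print(s['time'],s['tcp_pos'],s['contact_force'])
p,d,_=snap('side','side7');q,_,_=snap('wrist','w7')
a=cv2.resize(p[120:220,190:300],(440,400),interpolation=2);b=cv2.resize(q[150:350,180:340],(320,400),interpolation=2)
cv2.imwrite('pics/s7.png',np.hstack([a,b]))
E
```

```text
9.55 [0.49574305 0.24908432 0.23511742] [-13.60968487   7.46354508  11.52110022]
```

View pics/s7.png

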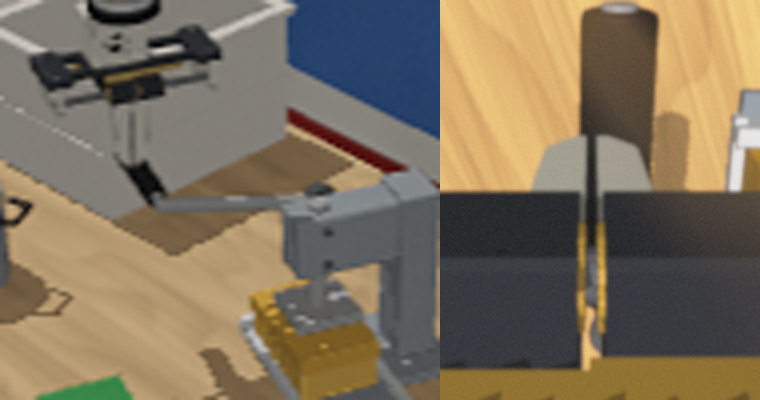

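View pics/w7.png

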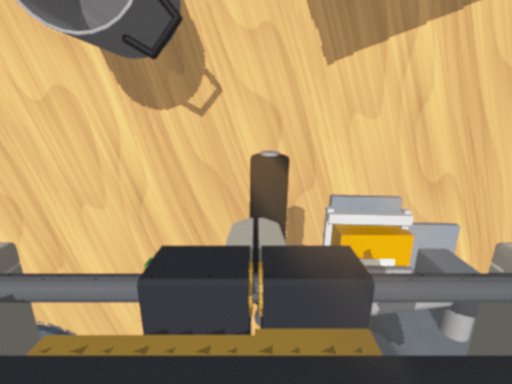

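The fingertips have drifted about 8 mm outward on the bar: the bar's centre is at column 270 against the jaw gap at 256. The bar's rotation drags them, so I could slip off. I'll ease the lever back up under control and take a proper two-jaw grasp instead.

Emit:
play_rows(
  series=[
    [0.24, -0.08, 0.5, 0, 0, 0, 0],
    [0.47, -0.16, 0.95, 0, 0, 0, 0],
    [0.77, -0.27, 1.45, 0, 0, 0, 0],
    [1.0, -0.34, 1.9, 0, 0, 0, 0],
    [1.22, -0.42, 2.35, 0, 0, 0, 0],
    [1.35, -0.47, 2.8, 0, 0, 0, 0],
    [1.51, -0.52, 3.2, 0, 0, 0, 0],
    [1.67, -0.58, 3.65, 0, 0, 0, 0],
    [1.84, -0.64, 4.05, 0, 0, 0, 0],
    [2.01, -0.7, 4.45, 0, 0, 0, 0],
  ],
)

```text
time: 10.48
tcp_pos: [0.516, 0.2418, 0.2788]
eef_rot: [[0.319, 0.948, -0.012], [0.948, -0.319, 0.004], [-0.0, -0.012, -1.0]]
contact_force: [1.6, -1.3, 2.6]
gripper_width: 0.0002
```

Emit:
play_rows(
  series=[
    [0.19, -0.06, 0.4, 0, 0, 0, 0],
    [0.39, -0.13, 0.8, 0, 0, 0, 0],
    [0.6, -0.2, 1.2, 0, 0, 0, 0],
    [0.81, -0.28, 1.58, 0, 0, 0, 0],
    [1.04, -0.36, 1.96, 0, 0, 0, 0],
    [1.28, -0.44, 2.33, 0, 0, 0, 0],
    [1.53, -0.53, 2.7, 0, 0, 0, 0],
    [1.78, -0.61, 3.06, 0, 0, 0, 0],
    [2.05, -0.7, 3.42, 0, 0, 0, 0],
    [2.31, -0.8, 3.8, 0, 0, 0, 0],
  ],
)

```text
time: 11.32
tcp_pos: [0.5393, 0.2337, 0.317]
eef_rot: [[0.319, 0.948, -0.012], [0.948, -0.319, 0.004], [-0.0, -0.013, -1.0]]
contact_force: [0.3, 0.1, -0.4]
gripper_width: 0.0003
```

Emit:
play_rows(
  series=[
    [0, 0, 0.4, 0, 0, 0, 0],
    [0, 0, 1.5, 0, 0, 0, 2],
    [0, 0, 2.5, 0, 0, 0, 4],
    [0, 0, 2.5, 0, 0, 0, 5],
    [0, 0, 2.5, 0, 0, 0, 5.5],
    [0, 0, 2.5, 0, 0, 0, 5.5],
    [0, 0, 2.5, 0, 0, 0, 5.5],
    [0, 0, 2.5, 0, 0, 0, 5.5],
  ],
)

```text
time: 11.98
tcp_pos: [0.5391, 0.2337, 0.3416]
eef_rot: [[0.319, 0.948, -0.013], [0.948, -0.319, 0.004], [-0.001, -0.013, -1.0]]
contact_force: [-0.9, 0.1, 0.4]
gripper_width: 0.0425
```

```bash
python3 - <<'E'
from h import *
O=np.array([.5925,.0627]);s=manip.get_state();t=s['tcp_pos'];D=t[:2]-O;print(s['time'],t,s['gripper_width'],D@[.945,-.327],D@[.327,.945])
snap('wrist','w8');W,c=cloud('w8');c=c.astype(int)
with np.errstate(all='ignore'): k=(c.max(-1)<80)&(W[...,2]>.25)&(W[...,2]<.31)
k[235:]=0
P=W[k];D=P[:,:2]-O;x=D@[.945,-.327];y=D@[.327,.945]
print(k.sum(),np.percentile(x,[0,2,50,98,100]),np.percentile(y,[0,2,50,98,100]),np.percentile(P[:,2],[2,50,98]))
E
```

```text
11.9833 [0.53910789 0.23369096 0.34161285] 0.04254149724515264 -0.10636958891015867 0.14412723399986854
1004 [-0.11725109 -0.11627402 -0.10776299 -0.09528922 -0.09444058] [0.12624193 0.12958254 0.14337021 0.16357452 0.16734985] [0.29191059 0.29725156 0.29943436]
```

View pics/w8.png

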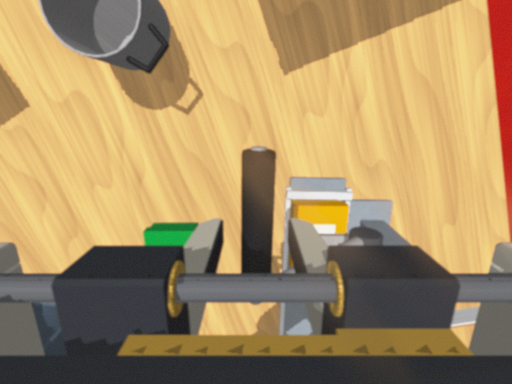

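The lever is back at rest and the bar is centred between the open jaws (bar x -105.9, tool -106.4). Lower and grasp.

Emit:
play_rows(
  series=[
    [0, 0, 0, 0, 0, 0, 5.5],
    [0, 0, -1.5, 0, 0, 0, 5.5],
    [0, 0, -3, 0, 0, 0, 5.5],
    [0, 0, -4.5, 0, 0, 0, 5.5],
    [0, 0, -5.7, 0, 0, 0, 5.5],
    [0, 0, -5.8, 0, 0, 0, 5.5],
    [0, 0, -5.8, 0, 0, 0, 5.5],
  ],
)

```text
time: 12.62
tcp_pos: [0.539, 0.2336, 0.2833]
eef_rot: [[0.319, 0.948, -0.014], [0.948, -0.319, 0.003], [-0.001, -0.014, -1.0]]
contact_force: [0.0, -0.0, 0.8]
gripper_width: 0.0551
```

Emit:
play_rows(
  series=[
    [0, 0, 0, 0, 0, 0, 4],
    [0, 0, 0, 0, 0, 0, 3],
    [0, 0, 0, 0, 0, 0, 2],
    [0, 0, 0, 0, 0, 0, 1.5],
    [0, 0, 0, 0, 0, 0, 1.5],
    [0, 0, 0, 0, 0, 0, 1.5],
    [0, 0, 0, 0, 0, 0, 1.5],
  ],
  newtons=40,
)

```text
time: 13.2
tcp_pos: [0.5394, 0.2336, 0.2835]
eef_rot: [[0.32, 0.947, -0.013], [0.948, -0.32, 0.003], [-0.001, -0.013, -1.0]]
contact_force: [3.2, -0.3, -0.7]
gripper_width: 0.0252
```

Emit:
play_rows(
  series=[
    [-0.26, 0.09, -0.35, 0, 0, 0, 1.5],
    [-0.53, 0.18, -0.7, 0, 0, 0, 1.5],
    [-1.03, 0.36, -1.43, 0, 0, 0, 1.5],
    [-1.49, 0.52, -2.19, 0, 0, 0, 1.5],
    [-1.92, 0.66, -2.97, 0, 0, 0, 1.5],
    [-2.31, 0.8, -3.77, 0, 0, 0, 1.5],
    [-2.66, 0.92, -4.59, 0, 0, 0, 1.5],
  ],
)

```text
time: 13.78
tcp_pos: [0.5146, 0.243, 0.239]
eef_rot: [[0.32, 0.948, -0.006], [0.948, -0.32, 0.004], [0.002, -0.007, -1.0]]
contact_force: [9.6, -2.8, 7.4]
gripper_width: 0.025
```

Emit:
play_rows(
  series=[
    [-0.3, 0.1, -0.83, 0, 0, 0, 1.5],
    [-0.55, 0.19, -1.69, 0, 0, 0, 1.5],
    [-0.78, 0.27, -2.55, 0, 0, 0, 1.5],
    [-0.97, 0.34, -3.43, 0, 0, 0, 1.5],
    [-1.1, 0.38, -4.32, 0, 0, 0, 1.5],
    [-1.2, 0.41, -5.21, 0, 0, 0, 1.5],
    [-1.27, 0.44, -6.11, 0, 0, 0, 1.5],
    [-1.29, 0.44, -7.01, 0, 0, 0, 1.5],
  ],
)

```text
time: 14.45
tcp_pos: [0.5002, 0.2482, 0.1692]
eef_rot: [[0.319, 0.948, -0.008], [0.948, -0.319, 0.005], [0.003, -0.01, -1.0]]
contact_force: [-11.6, 3.8, 13.0]
gripper_width: 0.0249
```

Emit:
play_rows(
  series=[
    [-0.02, 0.01, -0.8, 0, 0, 0, 1.5],
    [0.04, -0.01, -1.6, 0, 0, 0, 1.5],
    [0.12, -0.04, -2.4, 0, 0, 0, 1.5],
    [0.22, -0.07, -3.1, 0, 0, 0, 1.5],
    [0.35, -0.12, -3.8, 0, 0, 0, 1.5],
    [0.48, -0.16, -4.4, 0, 0, 0, 1.5],
    [0.62, -0.21, -5, 0, 0, 0, 1.5],
    [0.71, -0.24, -5.3, 0, 0, 0, 1.5],
  ],
)

```text
time: 15.12
tcp_pos: [0.5044, 0.2466, 0.1155]
eef_rot: [[0.319, 0.948, -0.014], [0.948, -0.319, 0.006], [0.001, -0.016, -1.0]]
contact_force: [-16.3, 7.0, 9.8]
gripper_width: 0.025
```

Emit:
play_rows(
  series=[
    [0.1, -0.03, -0.4, 0, 0, 0, 1.5],
    [0.2, -0.07, -0.7, 0, 0, 0, 1.5],
    [0.28, -0.1, -0.95, 0, 0, 0, 1.5],
    [0.3, -0.1, -1.1, 0, 0, 0, 1.5],
    [0.3, -0.1, -1.1, 0, 0, 0, 1.5],
  ],
)

```text
time: 15.53
tcp_pos: [0.5067, 0.2459, 0.105]
eef_rot: [[0.319, 0.948, -0.015], [0.948, -0.319, 0.006], [0.001, -0.016, -1.0]]
contact_force: [-5.3, -0.7, 10.1]
gripper_width: 0.0252
```

```bash
python3 - <<'E'
from h import *
s=manip.get_state();print(s['time'],s['tcp_pos'],s['contact_force'])
p,d,_=snap('side','side9');q,e,_=snap('scene','scene9')
a=cv2.resize(p[120:250,190:330],(420,390),interpolation=2);b=cv2.resize(q[150:280,200:340],(380,390),interpolation=2)
cv2.imwrite('pics/s9.png',np.hstack([a,b]))
E
```

```text
15.5333 [0.50673996 0.24587154 0.10498109] [-5.29634338 -0.66931182 10.05364257]
```

View pics/s9.png

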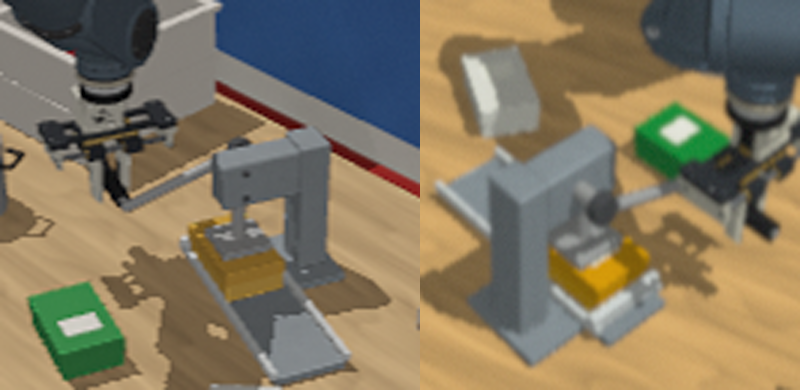

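The lever is near the bottom and the ram is on the lid. I'll push a little more to make sure it's at its stop, and hold.

Emit:
play_rows(
  series=[
    [0.05, -0.02, -0.15, 0, 0, 0, 1.5],
    [0.05, -0.02, -0.3, 0, 0, 0, 1.5],
    [0.05, -0.02, -0.3, 0, 0, 0, 1.5],
    [0.05, -0.02, -0.3, 0, 0, 0, 1.5],
  ],
)

```text
time: 15.97
tcp_pos: [0.5073, 0.2457, 0.1032]
eef_rot: [[0.319, 0.948, -0.014], [0.948, -0.319, 0.006], [0.001, -0.016, -1.0]]
contact_force: [-4.4, -2.7, 13.2]
gripper_width: 0.025
```

Emit:
play_rows(
  series=[
    [0, 0, -0.2, 0, 0, 0, 1.5],
    [0, 0, -0.3, 0, 0, 0, 1.5],
    [0, 0, -0.3, 0, 0, 0, 1.5],
    [0, 0, -0.3, 0, 0, 0, 1.5],
  ],
)

```text
time: 16.3
tcp_pos: [0.5077, 0.2456, 0.1014]
eef_rot: [[0.319, 0.948, -0.013], [0.948, -0.318, 0.006], [0.002, -0.014, -1.0]]
contact_force: [-1.6, -4.8, 13.3]
gripper_width: 0.0251
```

```bash
python3 - <<'E'
from h import *
O=np.array([.5925,.0627])
p,d,_=snap('side','side10');q,e,_=snap('scene','scene10');q,e,_=snap('wrist','w10')
for n in('side0','side10','scene0','scene10','scene4','w10'):
    W,c=cloud(n);c=c.reshape(-1,3).astype(int);P=W.reshape(-1,3);ok=np.isfinite(P).all(1);P=P[ok];c=c[ok]
    D=P[:,:2]-O;x=D@[.945,-.327];y=D@[.327,.945]
    yel=c[:,2]-c[:,0]>60
    for nm,k in(('carton',yel&(abs(x)<.04)&(y>-.2)&(y<.07)&(P[:,2]>.05)&(P[:,2]<.08)),('table/bed',(abs(x)<.03)&(y>-.23)&(y<-.1)&(P[:,2]<.02)),('ramtop',(abs(x)<.036)&(abs(y)<.036)&~yel&(P[:,2]>.063)&(P[:,2]<.12)),('grip',(c.max(1)<70)&(abs(x+.139)<.025)&(y>.16)&(y<.2)&(P[:,2]>.08)&(P[:,2]<.14))):
        if k.sum()>5: print(n,nm,k.sum(),np.percentile(P[k,2],[5,25,50,75,95]).round(4))
s=manip.get_state();print(s['joint_torque'],s['moment'],s['contact_force'])
E
```

```text
side0 carton 290 [0.0634 0.0662 0.0682 0.0701 0.0727]
side0 table/bed 56 [0.0069 0.0092 0.0107 0.0139 0.0172]
side0 ramtop 141 [0.0952 0.1015 0.104  0.1068 0.1126]
side10 carton 138 [0.0524 0.0559 0.0584 0.0606 0.0641]
side10 table/bed 293 [0.0054 0.0093 0.0114 0.0132 0.0156]
side10 ramtop 173 [0.0677 0.0705 0.0739 0.0824 0.1106]
scene0 carton 147 [0.0635 0.0656 0.0669 0.0685 0.0714]
scene0 table/bed 118 [-0.7615 -0.7568 -0.7533 -0.7496 -0.7457]
scene0 ramtop 79 [0.0996 0.1016 0.103  0.1048 0.108 ]
scene10 carton 160 [0.0549 0.0574 0.0589 0.0606 0.0631]
scene10 table/bed 228 [-0.7604 -0.7535 -0.7458  0.0095  0.0126]
scene10 ramtop 240 [0.0671 0.0694 0.0714 0.0737 0.0987]
scene10 grip 54 [0.1161 0.1208 0.1236 0.1255 0.1282]
scene4 carton 240 [0.0635 0.0655 0.0674 0.0688 0.0708]
scene4 table/bed 236 [-0.7604 -0.7542 -0.745   0.0097  0.0124]
scene4 ramtop 125 [0.0654 0.0685 0.1008 0.1035 0.1068]
w10 carton 1692 [0.0598 0.0603 0.0607 0.0611 0.0617]
w10 ramtop 7 [0.0714 0.0717 0.072  0.0722 0.0724]
w10 grip 1729 [0.1212 0.1248 0.1268 0.1277 0.1285]
[ 2.03377202e+00 -4.83452690e+01 -2.08755612e+01  1.02160692e+00
 -5.34741450e-01  1.67809735e-02] [-0.90189541 -0.0279759   0.02275158] [-1.65405457 -4.66374107 13.39076363]
```

View pics/w10.png

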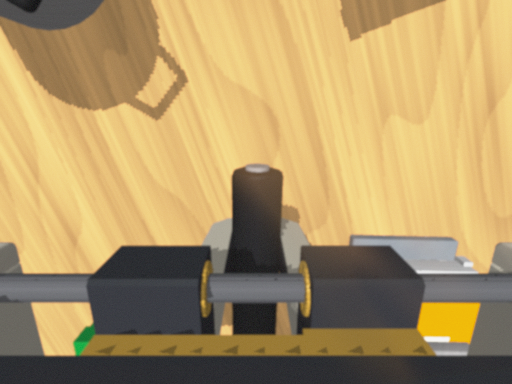

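The wrist depth reads grip top 0.128 (0.121 when fully down) and lid top 0.0607 (0.059 when shut). So the lever is at ~1.01 rad and the pads have slipped down the bar. Raise the grip force and press on.

Emit:
play_rows(
  series=[
    [0, 0, -0.1, 0, 0, 0, 1.5],
    [0, 0, -0.1, 0, 0, 0, 1.5],
    [0, 0, -0.3, 0, 0, 0, 1.5],
    [0.1, -0.03, -0.5, 0, 0, 0, 1.5],
    [0.15, -0.05, -0.7, 0, 0, 0, 1.5],
    [0.2, -0.07, -0.8, 0, 0, 0, 1.5],
    [0.2, -0.07, -0.8, 0, 0, 0, 1.5],
  ],
  newtons=60,
)

```text
time: 17.03
tcp_pos: [0.5098, 0.2448, 0.0945]
eef_rot: [[0.318, 0.948, -0.012], [0.948, -0.318, 0.006], [0.002, -0.013, -1.0]]
contact_force: [-3.3, -4.3, 12.8]
gripper_width: 0.0244
```

```bash
cat > chk.py <<'E'
from h import *
import sys
n=sys.argv[1];O=np.array([.5925,.0627]);snap('wrist',n)
W,c=cloud(n);c=c.reshape(-1,3).astype(int);P=W.reshape(-1,3);ok=np.isfinite(P).all(1);P=P[ok];c=c[ok]
D=P[:,:2]-O;x=D@[.945,-.327];y=D@[.327,.945];yel=c[:,2]-c[:,0]>60
for nm,k in(('carton',yel&(abs(x)<.04)&(y>-.2)&(y<.08)&(P[:,2]>.045)&(P[:,2]<.08)),('grip',(c.max(1)<75)&(x>-.17)&(x<-.09)&(y>.165)&(y<.2)&(P[:,2]>.08)&(P[:,2]<.31)),('table',(x<-.2)&(abs(P[:,2])<.02)),('stop',(abs(x)<.045)&(y>.073)&(y<.085)&(P[:,2]>.025))):
    if k.sum()>5: print(n,nm,k.sum(),np.percentile(P[k,2],[5,50,95]).round(4),x[k].mean())
s=manip.get_state();print(s['time'],s['tcp_pos'],s['contact_force'],s['gripper_width'])
E
python3 chk.py w11
```

```text
w11 carton 2257 [0.0555 0.0594 0.0604] 0.0165714251172131
w11 grip 25914 [0.1217 0.1857 0.2004] -0.13264611644745367
w11 table 48959 [-0.0014 -0.0002  0.001 ] -0.28600748599835557
w11 stop 416 [0.0535 0.0572 0.06  ] 0.017226402447828932
17.0833 [0.50983643 0.24485639 0.09446414] [-2.82064628 -3.38168702 12.2741453 ] 0.02472091449216445
```

```bash
sed -i 's/(P\[:,2\]<.31)/(P[:,2]<.15)/' chk.py; python3 - <<'E'
from h import *
O=np.array([.5925,.0627]);W,c=cloud('w11')
for v in range(165,240,8):
    q=W[v,258];D=q[:2]-O;print(v,(D@[.945,-.327]).round(4),(D@[.327,.945]).round(4),q[2].round(4),c[v,258])
E
```

```text
165 -0.1364 0.1952 0.1073 [127 139 155]
173 -0.1364 0.1937 0.119 [ 85 100 119]
181 -0.1363 0.1905 0.1217 [ 61  81 101]
189 -0.1363 0.187 0.1226 [57 75 94]
197 -0.1362 0.1829 0.1217 [57 68 85]
205 -0.1362 0.1792 0.1224 [53 59 68]
213 -0.1362 0.1754 0.1227 [50 50 58]
221 -0.1361 0.1711 0.1221 [50 53 57]
229 -0.1361 0.167 0.1221 [48 49 51]
237 -0.136 0.1626 0.1216 [45 44 43]
```

Emit:
play_rows(
  series=[
    [0.05, -0.02, -0.2, 0, 0, 0, 1.5],
    [0.1, -0.03, -0.4, 0, 0, 0, 1.5],
    [0.1, -0.03, -0.6, 0, 0, 0, 1.5],
    [0.1, -0.03, -0.6, 0, 0, 0, 1.5],
    [0.1, -0.03, -0.6, 0, 0, 0, 1.5],
  ],
)

```text
time: 17.5
tcp_pos: [0.5106, 0.2447, 0.0919]
eef_rot: [[0.318, 0.948, -0.011], [0.948, -0.318, 0.006], [0.002, -0.013, -1.0]]
contact_force: [-15.7, -8.0, 43.5]
gripper_width: 0.0249
```

```bash
python3 chk.py w12
```

```text
w12 carton 2351 [0.0529 0.0589 0.0599] 0.01616957822582618
w12 grip 1506 [0.113  0.1183 0.12  ] -0.13875313634765635
w12 table 48662 [-0.0013 -0.0002  0.001 ] -0.2843385944414685
w12 stop 532 [0.0509 0.0557 0.0594] 0.016971489175636834
17.55 [0.51064047 0.24470936 0.0919578 ] [-16.37495085  -8.33536459  43.14704533] 0.02467929506373645
```

View pics/w12.png

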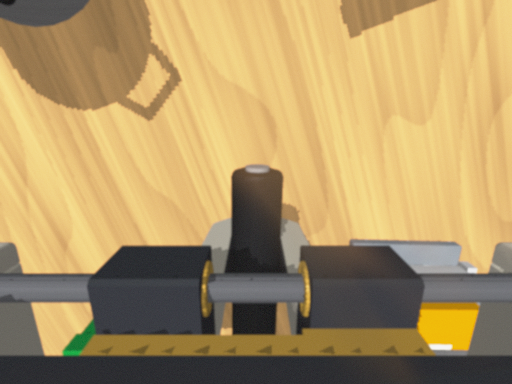

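The force jumped to 43 N with little movement and the lid top reads 0.0589, so the lever is on its stop and the lid is shut. Hold for over a second with a lighter push.

Emit:
play_rows(
  series=[
    [0, 0, -0.2, 0, 0, 0, 1.5],
    [0, 0, -0.2, 0, 0, 0, 1.5],
    [0, 0, -0.2, 0, 0, 0, 1.5],
    [0, 0, -0.2, 0, 0, 0, 1.5],
    [0, 0, -0.2, 0, 0, 0, 1.5],
    [0, 0, -0.2, 0, 0, 0, 1.5],
    [0, 0, -0.2, 0, 0, 0, 1.5],
    [0, 0, -0.2, 0, 0, 0, 1.5],
    [0, 0, -0.2, 0, 0, 0, 1.5],
    [0, 0, -0.2, 0, 0, 0, 1.5],
  ],
)

```text
time: 18.38
tcp_pos: [0.5105, 0.2447, 0.0925]
eef_rot: [[0.317, 0.948, -0.011], [0.948, -0.317, 0.006], [0.002, -0.012, -1.0]]
contact_force: [-11.0, -6.0, 30.7]
gripper_width: 0.0244
```

Emit:
play_rows(
  series=[
    [0, 0, -0.2, 0, 0, 0, 1.5],
    [0, 0, -0.2, 0, 0, 0, 1.5],
    [0, 0, -0.2, 0, 0, 0, 1.5],
    [0, 0, -0.2, 0, 0, 0, 1.5],
    [0, 0, -0.2, 0, 0, 0, 1.5],
    [0, 0, -0.2, 0, 0, 0, 1.5],
  ],
)

```text
time: 18.88
tcp_pos: [0.5104, 0.2448, 0.0927]
eef_rot: [[0.317, 0.948, -0.011], [0.948, -0.317, 0.006], [0.002, -0.012, -1.0]]
contact_force: [-8.6, -5.6, 26.6]
gripper_width: 0.0247
```

```bash
python3 chk.py w13
```

```text
w13 carton 2325 [0.0537 0.0589 0.0599] 0.016484729406652434
w13 grip 1488 [0.1136 0.1189 0.1207] -0.13903477225934818
w13 table 48754 [-0.0013 -0.0002  0.001 ] -0.28472640204779737
w13 stop 485 [0.0516 0.056  0.0595] 0.01725529866382275
18.9333 [0.51040307 0.24475001 0.09267625] [-8.51976142 -6.31028479 26.31469653] 0.02507728691278504
```

Held about 1.3 s with the lid at 0.0589. Now ease up along the arc at about 0.2 rad/s.

Emit:
play_rows(
  series=[
    [-0.05, 0.02, 0.05, 0, 0, 0, 1.5],
    [-0.12, 0.04, 0.35, 0, 0, 0, 1.5],
    [-0.2, 0.07, 0.6, 0, 0, 0, 1.5],
    [-0.27, 0.09, 0.85, 0, 0, 0, 1.5],
    [-0.35, 0.12, 1.15, 0, 0, 0, 1.5],
    [-0.43, 0.15, 1.43, 0, 0, 0, 1.5],
    [-0.51, 0.17, 1.72, 0, 0, 0, 1.5],
    [-0.57, 0.2, 2.0, 0, 0, 0, 1.5],
    [-0.64, 0.22, 2.3, 0, 0, 0, 1.5],
    [-0.7, 0.24, 2.6, 0, 0, 0, 1.5],
  ],
)

```text
time: 19.77
tcp_pos: [0.503, 0.2473, 0.1188]
eef_rot: [[0.317, 0.948, -0.011], [0.948, -0.317, 0.006], [0.002, -0.013, -1.0]]
contact_force: [-0.5, 2.6, 1.3]
gripper_width: 0.0248
```

```bash
python3 chk.py w14
```

```text
w14 carton 942 [0.0581 0.059  0.06  ] 0.02310764426282023
w14 grip 1538 [0.1415 0.1466 0.1483] -0.14677718311095636
w14 table 51497 [-0.0014 -0.0002  0.001 ] -0.3017891390975915
w14 stop 409 [0.0327 0.0338 0.0348] 0.02402625439589073
19.8167 [0.50291677 0.24736823 0.11921793] [-3.222307    2.2314374   3.06716598] 0.024682906175851622
```

The lever tracks the tool (the grip rose 27 mm, the tool 26.5) and the lid stays at 0.059. Continuing.

Emit:
play_rows(
  series=[
    [-0.05, 0.02, 0.3, 0, 0, 0, 1.5],
    [-0.1, 0.03, 0.6, 0, 0, 0, 1.5],
    [-0.14, 0.05, 0.88, 0, 0, 0, 1.5],
    [-0.18, 0.06, 1.18, 0, 0, 0, 1.5],
    [-0.21, 0.07, 1.48, 0, 0, 0, 1.5],
    [-0.24, 0.08, 1.78, 0, 0, 0, 1.5],
    [-0.27, 0.09, 2.08, 0, 0, 0, 1.5],
    [-0.29, 0.1, 2.38, 0, 0, 0, 1.5],
    [-0.31, 0.1, 2.67, 0, 0, 0, 1.5],
    [-0.32, 0.11, 2.97, 0, 0, 0, 1.5],
  ],
)

```text
time: 20.65
tcp_pos: [0.4997, 0.2483, 0.1491]
eef_rot: [[0.317, 0.948, -0.011], [0.948, -0.317, 0.006], [0.002, -0.013, -1.0]]
contact_force: [0.2, -1.9, 2.6]
gripper_width: 0.0248
```

Emit:
play_rows(
  series=[
    [-0.01, 0, 0.3, 0, 0, 0, 1.5],
    [-0.01, 0, 0.6, 0, 0, 0, 1.5],
    [0, 0, 0.9, 0, 0, 0, 1.5],
    [0.02, -0.01, 1.2, 0, 0, 0, 1.5],
    [0.04, -0.01, 1.5, 0, 0, 0, 1.5],
    [0.08, -0.03, 1.8, 0, 0, 0, 1.5],
    [0.12, -0.04, 2.1, 0, 0, 0, 1.5],
    [0.16, -0.06, 2.4, 0, 0, 0, 1.5],
    [0.22, -0.08, 2.7, 0, 0, 0, 1.5],
    [0.28, -0.1, 3.0, 0, 0, 0, 1.5],
  ],
)

```text
time: 21.48
tcp_pos: [0.5016, 0.2474, 0.1791]
eef_rot: [[0.317, 0.948, -0.014], [0.948, -0.317, 0.006], [0.001, -0.015, -1.0]]
contact_force: [-6.8, 1.1, -1.0]
gripper_width: 0.0248
```

```bash
sed -i 's/(P\[:,2\]<.15)/(P[:,2]<.27)\&(P[:,2]>s0-.02)\&(P[:,2]<s0+.045)/; s/^n=/s0=manip.get_state()["tcp_pos"][2];n=/' chk.py; python3 chk.py w15
```

```text
w15 carton 543 [0.0468 0.0586 0.06  ] 0.026636708032267052
w15 grip 1605 [0.2025 0.2082 0.21  ] -0.14833543984258946
w15 table 51984 [-0.0015 -0.0003  0.001 ] -0.33403649316598744
w15 stop 1436 [0.033  0.0415 0.181 ] 0.0011149713442877407
21.5333 [0.50163038 0.24745285 0.17954204] [-6.90439339 -0.0877539   1.78896022] 0.024811971225442195
```

Emit:
play_rows(
  series=[
    [0.04, -0.02, 0.3, 0, 0, 0, 1.5],
    [0.09, -0.03, 0.6, 0, 0, 0, 1.5],
    [0.14, -0.05, 0.89, 0, 0, 0, 1.5],
    [0.2, -0.07, 1.18, 0, 0, 0, 1.5],
    [0.26, -0.09, 1.48, 0, 0, 0, 1.5],
    [0.33, -0.11, 1.77, 0, 0, 0, 1.5],
    [0.41, -0.14, 2.06, 0, 0, 0, 1.5],
    [0.49, -0.17, 2.35, 0, 0, 0, 1.5],
    [0.57, -0.2, 2.63, 0, 0, 0, 1.5],
    [0.66, -0.23, 2.92, 0, 0, 0, 1.5],
  ],
)

```text
time: 22.37
tcp_pos: [0.5077, 0.2453, 0.2089]
eef_rot: [[0.317, 0.948, -0.015], [0.948, -0.317, 0.006], [0.001, -0.016, -1.0]]
contact_force: [-6.7, -0.0, 0.5]
gripper_width: 0.0249
```

```bash
python3 chk.py w16
```

```text
w16 carton 730 [0.0468 0.0582 0.0599] 0.006601965127102667
w16 grip 1466 [0.2309 0.2359 0.2378] -0.14174955071577827
w16 table 51246 [-0.0016 -0.0003  0.0011] -0.3466409905031682
w16 stop 1988 [0.0331 0.0546 0.1855] 0.004629521249297665
22.4167 [0.5078502  0.24523729 0.20946191] [-7.54376129 -0.01830204  3.27800424] 0.02474892664973187
```

Emit:
play_rows(
  series=[
    [0.09, -0.03, 0.28, 0, 0, 0, 1.5],
    [0.18, -0.06, 0.57, 0, 0, 0, 1.5],
    [0.28, -0.1, 0.85, 0, 0, 0, 1.5],
    [0.38, -0.13, 1.12, 0, 0, 0, 1.5],
    [0.49, -0.17, 1.4, 0, 0, 0, 1.5],
    [0.6, -0.21, 1.67, 0, 0, 0, 1.5],
    [0.72, -0.25, 1.95, 0, 0, 0, 1.5],
    [0.84, -0.29, 2.22, 0, 0, 0, 1.5],
    [0.97, -0.34, 2.49, 0, 0, 0, 1.5],
    [1.1, -0.38, 2.76, 0, 0, 0, 1.5],
  ],
)

```text
time: 23.25
tcp_pos: [0.5179, 0.2417, 0.2374]
eef_rot: [[0.317, 0.948, -0.018], [0.948, -0.317, 0.006], [0.0, -0.019, -1.0]]
contact_force: [-11.1, 0.8, 3.1]
gripper_width: 0.0247
```

Emit:
play_rows(
  series=[
    [0.13, -0.05, 0.26, 0, 0, 0, 1.5],
    [0.27, -0.09, 0.52, 0, 0, 0, 1.5],
    [0.41, -0.14, 0.78, 0, 0, 0, 1.5],
    [0.56, -0.19, 1.04, 0, 0, 0, 1.5],
    [0.71, -0.24, 1.29, 0, 0, 0, 1.5],
    [0.86, -0.3, 1.54, 0, 0, 0, 1.5],
    [1.02, -0.35, 1.8, 0, 0, 0, 1.5],
    [1.18, -0.41, 2.04, 0, 0, 0, 1.5],
    [1.35, -0.47, 2.28, 0, 0, 0, 1.5],
    [1.52, -0.53, 2.53, 0, 0, 0, 1.5],
  ],
)

```text
time: 24.08
tcp_pos: [0.5317, 0.2367, 0.2633]
eef_rot: [[0.317, 0.948, -0.021], [0.949, -0.316, 0.007], [-0.0, -0.022, -1.0]]
contact_force: [-15.9, 0.7, 7.0]
gripper_width: 0.025
```

```bash
sed -i 's/P\[:,2\]<.27/P[:,2]<.31/' chk.py;python3 chk.py w17
```

```text
w17 carton 1485 [0.0498 0.0588 0.0601] -0.0001813967223525822
w17 grip 1260 [0.281  0.2866 0.2882] -0.1166715673917352
w17 table 48578 [-0.0016 -0.0003  0.0039] -0.3616669196843719
w17 stop 950 [0.0328 0.0405 0.1655] 0.003540726909069859
24.1333 [0.5320163  0.23660704 0.26377003] [-17.24683835   0.98045103   7.3745601 ] 0.024930871541499366
```

Emit:
play_rows(
  series=[
    [0.12, -0.04, 0.2, 0, 0, 0, 1.5],
    [0.26, -0.09, 0.4, 0, 0, 0, 1.5],
    [0.4, -0.14, 0.6, 0, 0, 0, 1.5],
    [0.55, -0.19, 0.8, 0, 0, 0, 1.5],
    [0.7, -0.24, 1.0, 0, 0, 0, 1.5],
    [0.85, -0.29, 1.15, 0, 0, 0, 1.5],
    [0.85, -0.29, 1.15, 0, 0, 0, 1.5],
  ],
)

```text
time: 24.72
tcp_pos: [0.5396, 0.2339, 0.2751]
eef_rot: [[0.317, 0.948, -0.024], [0.949, -0.317, 0.007], [-0.001, -0.025, -1.0]]
contact_force: [-10.5, 1.3, 0.1]
gripper_width: 0.025
```

```bash
python3 chk.py w18
```

```text
w18 carton 1451 [0.0504 0.0588 0.0601] 0.0011884466409502615
w18 grip 1197 [0.2923 0.2974 0.2992] -0.10811415929922451
w18 table 47403 [-0.0017 -0.0003  0.0043] -0.3638965136551716
w18 stop 809 [0.0326 0.035  0.0587] 5.220631863032558e-06
24.7667 [0.53958897 0.23384712 0.27510544] [-10.11020486   0.23157651  -1.05949388] 0.02475956024108463
```

Emit:
play_rows(
  series=[
    [0.1, -0.03, 0.1, 0, 0, 0, 1.5],
    [0.15, -0.05, 0.2, 0, 0, 0, 1.5],
    [0.15, -0.05, 0.25, 0, 0, 0, 1.5],
    [0.15, -0.05, 0.25, 0, 0, 0, 1.5],
  ],
)

```text
time: 25.1
tcp_pos: [0.5397, 0.2337, 0.2755]
eef_rot: [[0.316, 0.948, -0.029], [0.949, -0.316, 0.007], [-0.003, -0.03, -1.0]]
contact_force: [-7.7, 3.8, -13.3]
gripper_width: 0.0252
```

```bash
python3 chk.py w19
```

```text
w19 carton 1446 [0.0505 0.0589 0.0602] 0.0010891805532883862
w19 grip 1184 [0.2925 0.2977 0.2994] -0.10782540583211735
w19 table 47539 [-0.0017 -0.0003  0.0044] -0.3653979969525371
w19 stop 815 [0.0326 0.0349 0.0591] 7.19713855300957e-05
25.15 [0.53973255 0.23369803 0.27548416] [ -7.16729601   4.05771289 -13.38466581] 0.024892203934739107
```

The lever is on its rest stop: it resists an upward pull (-13 N) and the grip top is at 0.2994, the same as the rest reading. Soften the grip, then open.

Emit:
play_rows(
  series=[
    [0, 0, 0, 0, 0, 0, 1.5],
    [0, 0, 0, 0, 0, 0, 1.5],
  ],
  newtons=15,
)

```text
time: 25.32
tcp_pos: [0.5396, 0.2335, 0.2752]
eef_rot: [[0.316, 0.948, -0.03], [0.949, -0.316, 0.006], [-0.004, -0.03, -1.0]]
contact_force: [-7.2, -0.4, -3.9]
gripper_width: 0.0257
```

Emit:
play_rows(
  series=[
    [0, 0, 0, 0, 0, 0, 2.8],
    [0, 0, 0, 0, 0, 0, 3.5],
    [0, 0, 0, 0, 0, 0, 4.5],
    [0, 0, 0, 0, 0, 0, 5.5],
    [0, 0, 0, 0, 0, 0, 5.5],
    [0, 0, 0, 0, 0, 0, 5.5],
  ],
)

```text
time: 25.82
tcp_pos: [0.5398, 0.2335, 0.2755]
eef_rot: [[0.316, 0.948, -0.029], [0.949, -0.316, 0.006], [-0.003, -0.029, -1.0]]
contact_force: [0.8, -1.1, -0.3]
gripper_width: 0.0539
```

Emit:
play_rows(
  series=[
    [0, 0, 1, 0, 0, 0, 5.5],
    [0, 0, 3, 0, 0, 0, 5.5],
    [0, 0, 5, 0, 0, 0, 5.5],
    [0, 0, 8, 0, 0, 0, 5.5],
    [0, 0, 11, 0, 0, 0, 5.5],
    [-2, -4, 13, 0, 0, 0, 5.5],
    [-2, -7, 13, 0, 0, 0, 5.5],
    [-2, -10, 13, 0, 0, 0, 5.5],
    [-2, -13, 13, 0, 0, 0, 5.5],
    [-2, -13, 13, 0, 0, 0, 5.5],
  ],
)

```text
time: 26.65
tcp_pos: [0.5198, 0.0997, 0.4068]
eef_rot: [[0.319, 0.947, -0.027], [0.948, -0.319, 0.005], [-0.004, -0.027, -1.0]]
contact_force: [0.7, -0.4, 0.2]
gripper_width: 0.055
```

```bash
python3 - <<'E'
from h import *
O=np.array([.5925,.0627]);s=manip.get_state();print(s['time'],s['tcp_pos'],s['contact_force'])
snap('wrist','w20');snap('scene','scene20');snap('side','side20')
W,c=cloud('w20');c=c.astype(int)
P=W.reshape(-1,3);C=c.reshape(-1,3);D=P[:,:2]-O;x=D@[.945,-.327];y=D@[.327,.945]
with np.errstate(all='ignore'):
  k=(C.max(1)<75)&(P[:,2]>.25)&(P[:,2]<.31);print('grip',k.sum(),x[k].min(),x[k].max(),np.percentile(P[k,2],[5,50,98]))
  k=(C[:,2]-C[:,0]>80)&(P[:,2]>.05)&(P[:,2]<.08)&(abs(x)<.06)&(y<.1);print('lid',np.percentile(P[k,2],[5,50,95]),x[k].min(),x[k].max(),y[k].min(),y[k].max())
for n in('scene0','scene20','side0','side20'):
  for nm,lo,hi in(('full',[.4,-.6,.085],[.65,-.35,.11]),('bucket',[.2,.38,.1],[.5,.6,.13])):
    P,_=pts([n],lo,hi);print(n,nm,len(P),P.mean(0).round(4))
a=cv2.imread('pics/scene20.png');b=cv2.imread('pics/side20.png')
cv2.imwrite('pics/f.png',cv2.resize(np.hstack([a,b]),(800,300)))
E
```

```text
26.65 [0.5198302  0.0996963  0.40682286] [ 0.73220363 -0.39407817  0.20968201]
grip 2900 -0.11684507086983967 -0.09366151332886709 [0.29233119 0.29721377 0.29961999]
lid [0.05745694 0.05889145 0.06030667] -0.04737909840755424 0.041028054324446124 -0.0642064812613331 0.0740095557562685
scene0 full 491 [ 0.5221 -0.4544  0.0911]
scene0 bucket 310 [0.4158 0.4948 0.1076]
scene20 full 493 [ 0.5222 -0.4544  0.0912]
scene20 bucket 313 [0.4189 0.4922 0.1076]
side0 full 796 [ 0.5121 -0.466   0.0928]
side0 bucket 185 [0.4072 0.4848 0.1075]
side20 full 804 [ 0.5121 -0.4665  0.0928]
side20 bucket 188 [0.4081 0.4835 0.1075]
```

View pics/f.png

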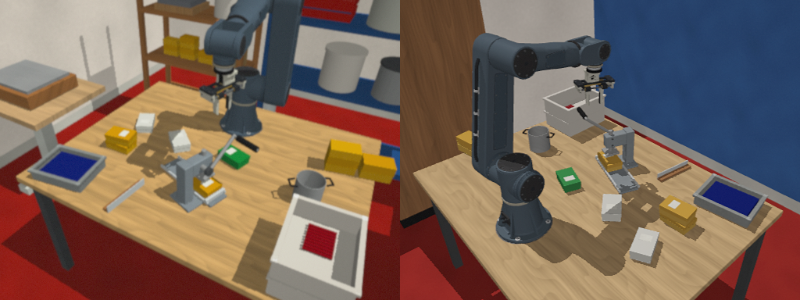

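View pics/w20.png

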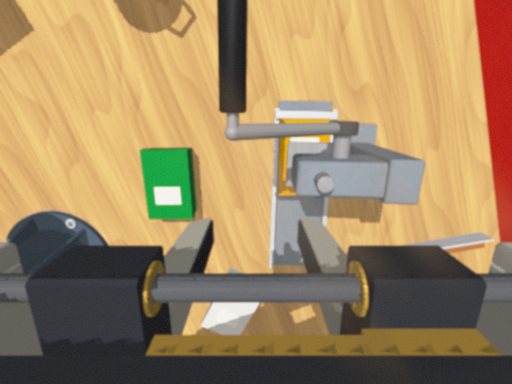

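The final view shows the lid top at 0.0589, the carton spanning y = -64 to +74 mm (against the stop), the lever at rest and the bystanders unmoved.

```bash
python3 -c "
from rig import manip
print(manip.job_done())"
```

```text
the job is handed in; nothing more can be done
None
```

I slid the carton to the end stop and pulled the lever down to its stop, which pushed the lid shut. After a 1.3 s hold I eased the lever back to rest over about 6 s, and handed the job in at 26.7 s.

**Last checks:**
- **Lid:** its top reads 58.9 mm above the table, against 59 mm when fully shut.
- **Carton:** the lid spans y = -64 to +74 mm, so the carton's origin is about 5 mm past the seat (4 mm expected), against the stop.
- **Lever:** the top of the grip is at 299.6 mm, the same height as before I touched it.
- **Bystanders:** the two closed cartons read within 0.5 mm of their starting position. The bucket's mean reading shifted by 1 to 4 mm between pictures. I took that as measurement noise; the arm never came near it.

**What did not go to plan:**
- **First pull:** I pushed the lever with closed fingertips and they drifted about 8 mm on the bar. I eased the lever back to rest under control in about 2 s and took a two-jaw grasp. The lever therefore made one partial stroke, to about half travel, before the full one.
- **Pad slip:** the pads slid along the bar near the bottom, so I raised the grip force to 60 N to reach the stop. The peak vertical force there was 43 N. It came through the finger pads, not the gripper's body.

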